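# Lock the proofing press bed by feel

## Robot

A 7-joint arm with a two-finger parallel gripper is mounted at the origin on the work surface. World frame = base frame: x ahead of the robot, y to its left, z up, the work surface at z = 0. Lengths are in m, angles in rad, forces in N, time in s.
With the tool pointing down it reaches from about 0.425 to 0.825 m from the base axis. Payload 3.6 kg.
Tool frame: the origin (TCP) lies at the very end of the fingers, on their centre line; the grasp point (between the pads) lies bot.pinch_z behind it (bot.pinch_z is the distance from the TCP to the grasp point, in m); z points along the fingers, y is the direction in which the jaws open and shut (so a half turn about z gives the same grasp; the last joint's range is limited). The gripper opens to 85 mm and grips with 20 to 120 N. Pads are 22 mm wide; open, the fingers measure 114 mm over their backs; the gripper's body (76 mm by 85 mm) begins 54 mm behind the grasp point. The pads swing forward as they close: fully open they stand 13 mm farther back than shut.
Start: joints at [-1.26, 0.615, -0.013, 1.423, 0.008, 1.103, -0.04], TCP at [0.215, 0.613, 0.231] pointing down, gripper open.
Joint ranges: [-3.12, 3.12], [-0.3, 2.06], [-1.34, 1.32], [0.26, 2.42], [-1.36, 4.5], [0.01, 1.98], [-2.84, 2.84]. Speed limits (rad/s): [2.79, 2.79, 3.14, 3.14, 3.14, 3.14, 3.14].

## Interface

Orientations are given as a 3x3 rotation matrix whose columns are the frame's x, y, z axes.
In Python, from rig import bot, viewer gives the robot as it stands.
- The arm moves only by the shell command python3 -m pendant 'ROWS' [FORCE]. ROWS is JSON, a list that holds one entry, the list of rows, each a list of 5 numbers: the opening, from 0 (shut) to 1 (fully open), then the shift along the tool's x, y, z in mm, then the turn about the tool's z in rad. A call has 1 to 8 rows; each row shifts and turns the commanded pose from where the row before left it, along the tool's axes as they then stand; what a row does not reach is not made up. A row lasts 1/12 s, in which the tool goes at most 41.7 mm and 7.16 degrees, less where a joint would pass 70% of its speed; a pose out of reach is approached as far as the arm can. A call is refused whole if a number of a shift passes 41.7 or a number of a turn 0.125, either way. A call with a gripper value outside its range is refused whole. The fingers move at their own pace and stop on an object; FORCE is the grip in N (left out, the last holds). Time passes only in rows, so rows that do not move let the fingers close. It gives the time, the measured TCP pose, the force and the opening at its end, in the units of the state.
- bot.read_state(): the state, without advancing time (a new reading comes with each control period).
- viewer.get_image(name): name is "side" or "top" or "wrist"; returns a dict with "color" (480x640x3 uint8, red, green, blue), "fx", "fy", "cx", "cy" (pixels), "eye" and "rotation" of the camera in the world; the wrist camera has in their place "hand_eye" (4x4, takes a point from camera to tool coordinates, whose origin is the TCP and whose axes are the flange's). Camera axes: x right, y up, looking along -z (the intrinsics and any distortion apply to the point x, -y, -z); pixel columns grow to the right and rows downward; lengths in m; the calibration is good to about 2 mm. A picture is of the moment at which its call begins: read the wrist's pose just before it. There is no depth.
- bot.finish_job(): hands the job in, once; it reports no verdict.
The state is a dict: "clock": time; "joint_positions": joint angles; "dq": joint speeds; "joint_torque": joint torques, N m; "eef_pos": TCP position; "tool_rot": TCP orientation; "contact_force": force on the tool from outside, world axes, zero at the start; "torque": the same for the moment, N m; "width": opening from 0.0 (shut) to 1.0 (fully open).
Only numpy, scipy, OpenCV 4.12 (cv2) and the standard library are available. Lean on these libraries where they do the work, as an engineer would, in place of code of your own. Each camera call takes 0.05 s, during which the arm holds its last target. There are 200 camera calls.

## Task

Lock the bed of the small blue proofing press: take the lock pin by its wooden handle, reach its steel rod level into the throat under the press's cover, and feel along the hidden bed edge at the back of the throat until the rod drops into the lock slot. Push the pin fully home in the slot and let go of it, leaving the ink pad, the hand stamp and the ink jar where they are.

Things in the scene. Friction and masses are not known exactly. Their poses are not given: they have to be found in the camera images.
- pin_grip (a point): Loose lock pin, 150 g, lying on the table: flat-sided wooden handle 55 long, 16 thick (grip across this), 36 mm high, a round steel rod 10 mm thick, 90 mm long out of the middle of its front end. Point: in the handle on the rod's axis, half-way up (18 mm), 20 mm behind the front end, 110 mm behind the rod's tip, near the centre of mass. x along the rod to its tip, y across, z up.
- pin_tip (a point): The tip of the lock pin's rod, on its axis; the last 6 mm taper from 10 mm to a flat 5 mm across. Same axes as pin_grip.
- press_mouth (a point): Fixed blue proofing press, 230 wide, 210 mm deep. Point: middle of the mouth of its level throat on the robot's side (90 wide, 22 high, 40 mm deep, under the cover; yellow line above), 75 mm over the table, 7 mm over the throat's floor. x points level into the press, y along its front, z up. Cover's top 106 mm over the table for 130 mm from the mouth; roller and cheeks behind it reach 180 mm.
- press_face (a point): Middle of the hidden upright face (bed edge) closing the throat, 40 mm inside press_mouth, same height and axes: x square into the face, y along it. One lock slot, 15 wide, 14 high, 30 mm deep with a closed end, is centred at this height but anywhere within 30 mm to either side. The rest of the face is flat, rigid, fixed. A pin pushed home stays by itself, its handle drooping a few degrees.
- inkpad_mid (a point): Blue closed ink pad, 110 x 75 x 18 mm, loose; its centre. Leave alone.
- stamp_mid (a point): Hand stamp, wooden block 75 x 30 x 22 mm with a turned handle, 78 mm high in all, loose; point on its axis 30 mm up. Leave alone.
- inkjar_mid (a point): Blue ink jar, 56 mm in diameter, 60 mm high, loose; its centre. Leave alone.
Not all that is in view belongs to the job. There is more than one size of the part that bears pin_grip; the job needs the largest.

How it is judged:
By the outcome, as a careful person would: the job done as asked, in the order asked, and still so for the second after the job is handed in, with the robot touching nothing.
It also fails if it takes over 61 s, if anything falls off the work surface, if the arm or the gripper's body presses on something with over 40 N, if the wrist force passes 120 N, or if a joint passes its speed limit or range.

## Working session

There is one attempt and no reset: what is moved stays moved. The work goes in short steps, Python scripts to look and compute and a shell command to move; the robot and the scene stay as the last step left them, time stands still between calls to the robot, and variables do not carry over. Pictures are saved under pics/ and viewed, about 8 in all and at most 12, crops included, and the job is handed in when it is done.

```bash
ls; mkdir -p pics; python3 - <<'E'
from rig import bot, viewer
import cv2,numpy as np,json
s=bot.read_state();print({k:np.round(v,4).tolist() for k,v in s.items()},bot.pinch_z)
for n in("side","top","wrist"):
    d=viewer.get_image(n);cv2.imwrite(f"pics/{n}0.png",d["color"][:,:,::-1])
    print(n,{k:np.round(v,4).tolist() for k,v in d.items() if k!="color"})
E
```

```text
pics
{'clock': 0.0, 'joint_positions': [-1.2605, 0.6159, -0.0126, 1.4249, 0.0081, 1.1034, -0.0404], 'dq': [-0.0019, 0.0011, -0.0011, -0.0003, 0.0013, -0.0017, 0.0021], 'joint_torque': [-0.0001, -46.9219, 0.2587, -17.1033, 0.0098, 0.0096, -0.0], 'eef_pos': [0.2146, 0.6127, 0.2301], 'tool_rot': [[-0.9438, 0.3304, -0.0008], [0.3304, 0.9438, -0.0025], [-0.0001, -0.0026, -1.0]], 'contact_force': [0.478, 0.1988, 0.0064], 'torque': [-0.0169, -0.0444, -0.0351], 'width': 0.9982} 0.0187
side {'fx': 474.075, 'fy': 474.075, 'cx': 311.5244, 'cy': 231.7221, 'eye': [0.3633, -0.9148, 0.7314], 'rotation': [[0.9834, 0.0999, -0.1516], [-0.1815, 0.5606, -0.808], [0.0043, 0.8221, 0.5694]]}
top {'fx': 474.6741, 'fy': 474.6741, 'cx': 317.6779, 'cy': 239.3452, 'eye': [0.3475, -0.0208, 0.9405], 'rotation': [[0.0342, 0.9777, -0.2072], [-0.9994, 0.0343, -0.0032], [0.004, 0.2072, 0.9783]]}
wrist {'fx': 429.08, 'fy': 429.08, 'cx': 322.0098, 'cy': 239.2139, 'hand_eye': [[-0.0003, 0.9605, 0.2783, 0.0707], [1.0, 0.0004, -0.0003, -0.0004], [-0.0004, 0.2783, -0.9605, -0.1421], [0.0, 0.0, 0.0, 1.0]]}
```

View pics/top0.png

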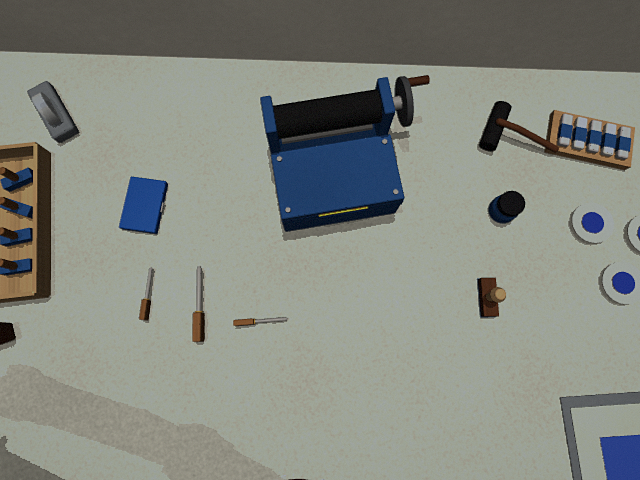

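View pics/side0.png

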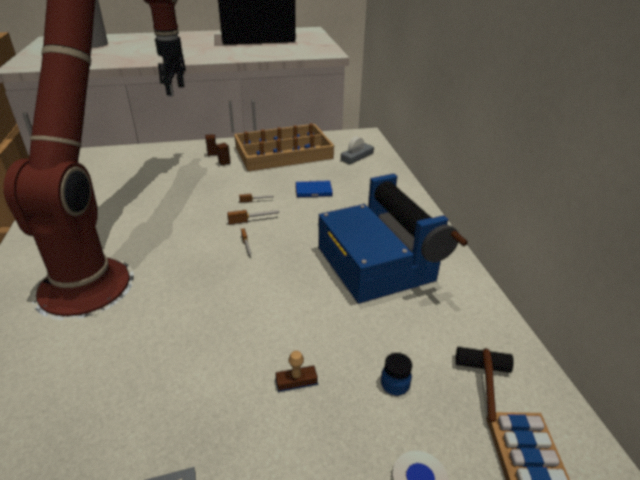

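```bash
cat > h.py <<'E'
import cv2,numpy as np
def ray(d,p,eye=None,R=None):
    eye=d["eye"] if eye is None else eye; R=d["rotation"] if R is None else R
    v=np.array([(p[0]-d["cx"])/d["fx"],-(p[1]-d["cy"])/d["fy"],-1.0]); return np.array(eye),np.array(R)@v
def onz(d,p,z,**k):
    e,v=ray(d,p,**k); return e+v*(z-e[2])/v[2]
def proj(d,P,eye=None,R=None):
    eye=d["eye"] if eye is None else eye; R=d["rotation"] if R is None else R
    c=np.array(R).T@(np.array(P)-eye); return [d["cx"]+d["fx"]*c[0]/-c[2], d["cy"]-d["fy"]*c[1]/-c[2]]
def wrist(s,d):
    T=np.array(d["hand_eye"]);R=np.array(s["tool_rot"])
    return dict(eye=R@T[:3,3]+s["eef_pos"],R=R@T[:3,:3])
E
python3 - <<'E'
from rig import viewer
from h import *
d=viewer.get_image("top");im=d["color"][:,:,::-1].copy()
hsv=cv2.cvtColor(im,cv2.COLOR_BGR2HSV)
br=((hsv[...,0]<20)&(hsv[...,1]>110)).astype(np.uint8)
n,l,st,c=cv2.connectedComponentsWithStats(br)
for i in range(1,n):
    if st[i,4]>40 and 120<c[i][0]<300 and 250<c[i][1]<360:
        pts=np.argwhere(l==i)[:,::-1].astype(np.float32);print(st[i],c[i],cv2.minAreaRect(pts))
ye=((hsv[...,0]>20)&(hsv[...,0]<35)&(hsv[...,1]>150)).astype(np.uint8);ye[:190]=0;ye[230:]=0
p=np.argwhere(ye[:,300:390])[:,::-1]+[300,0];print("yellow",p.min(0),p.max(0),p.mean(0),cv2.fitLine(p.astype(np.float32),2,0,.01,.01).ravel())
a=cv2.resize(im[255:350,130:300],None,fx=4.5,fy=4.5,interpolation=cv2.INTER_CUBIC)
b=cv2.resize(im[80:240,250:420],None,fx=4.5,fy=4.5,interpolation=cv2.INTER_CUBIC)
cv2.imwrite("pics/pins.png",a);cv2.imwrite("pics/press.png",cv2.resize(b,None,fx=.78,fy=.78))
for t,z in(((198.5,266),.018),((198,341),.036),((150.5,268),.01),((145,320),.02),((287,319),.01),((234,323),.02)):print(t,onz(d,t,z).round(4))
E
```

```text
[139 299  12  21 184] [144.66304348 309.11413043] ((144.70999145507812, 309.02996826171875), (9.050968170166016, 20.7889404296875), 8.130102157592773)
[193 311  11  31 323] [197.95665635 326.20433437] ((198.0, 326.0), (30.0, 10.0), 90.0)
[234 319  22   7 117] [243.82051282 321.73504274] ((244.3448486328125, 321.6379699707031), (5.647092819213867, 21.010507583618164), 85.2363510131836)
yellow [319 206] [367 216] [343.25       211.04166667] [ 9.8571348e-01 -1.6843097e-01  3.4325000e+02  2.1104167e+02]
(198.5, 266) [0.4813 0.214  0.018 ]
(198, 341) [0.3379 0.1982 0.036 ]
(150.5, 268) [0.4752 0.3104 0.01  ]
(145, 320) [0.3735 0.3066 0.02  ]
(287, 319) [0.3851 0.0362 0.01  ]
(234, 323) [0.3737 0.1364 0.02  ]
```

View pics/pins.png

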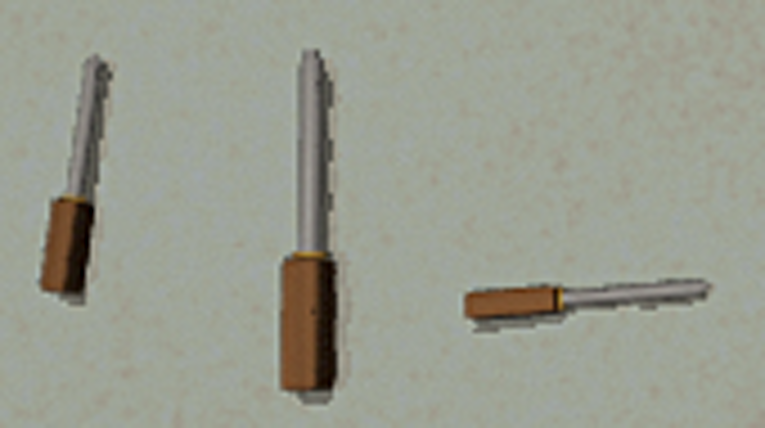

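View pics/press.png

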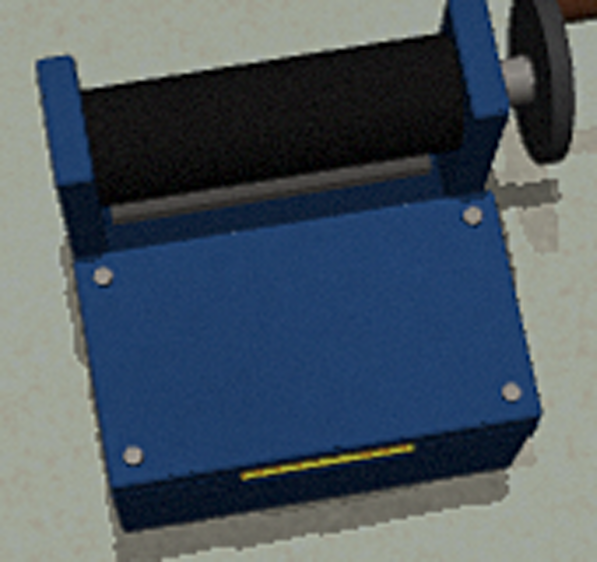

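```bash
python3 - <<'E'
from rig import viewer
from h import *
d=viewer.get_image("top")
c=lambda u,v:(u/4.5+130,v/4.5+255)
for n,p,z in(("rodtip",c(309,50),.018),("rodbase",c(313,250),.018),("hfrontL",c(282,256),.036),("hbackL",c(281,390),.036),("hfrontR",c(312,256),.036),("hbackR",c(310,390),.036)):print(n,onz(d,p,z).round(4))
c=lambda u,v:(u/3.51+250,v/3.51+80)
P={}
for n,p in dict(FL=(112,488),FR=(540,415),BL=(75,262),BR=(493,193)).items():P[n]=onz(d,c(*p),.106);print(n,P[n].round(4))
f=P["FR"]-P["FL"];print("w",np.linalg.norm(f),"depth",np.linalg.norm(P["FL"]-P["BL"]),"yaw front",np.degrees(np.arctan2(f[0],-f[1])), "mid",(P["FR"]+P["FL"])/2)
e=P["BL"]-P["FL"];print("yaw side",np.degrees(np.arctan2(e[1],e[0])));e=P["BR"]-P["FR"];print(np.degrees(np.arctan2(e[1],e[0])))
for z in(.098,.106):print("yel",onz(d,(343.25,211.04),z).round(4),onz(d,(319.2,215),z).round(4),onz(d,(368,207),z).round(4))
E
```

```text
rodtip [0.4811 0.2137 0.018 ]
rodbase [0.395  0.2045 0.018 ]
hfrontL [0.3911 0.2129 0.036 ]
hbackL [0.3364 0.2084 0.036 ]
hfrontR [0.3916 0.2003 0.036 ]
hbackR [0.3368 0.1965 0.036 ]
FL [0.5596 0.0481 0.106 ]
FR [ 0.6067 -0.1732  0.106 ]
BL [0.6828 0.0739 0.106 ]
BR [ 0.7301 -0.1483  0.106 ]
w 0.22619300003182474 depth 0.12584378753176234 yaw front 12.027276411881802 mid [ 0.58316088 -0.06254433  0.106     ]
yaw side 11.850077691869755
11.379539384632853
yel [ 0.5807 -0.0632  0.098 ] [ 0.5717 -0.0192  0.098 ] [ 0.59   -0.1085  0.098 ]
yel [ 0.5785 -0.0627  0.106 ] [ 0.5695 -0.0192  0.106 ] [ 0.5877 -0.1077  0.106 ]
```

Candidates: pins at top-view pixels (146,294), (198,305) and (260,321). They measure about 103, 145 and 110 mm long. The middle one (198,305) matches 55+90 mm, and the enlarged crop confirms it is the largest. The press's front is yawed about 12°, with the mouth near (0.582, -0.063).

```bash
python3 -m pendant '[[[0.6,-17.7,-20.8,3,0],[0.6,-17.7,-20.8,3,0],[0.6,-17.7,-20.8,3,0],[0.6,-17.7,-20.8,3,0],[0.6,-17.7,-20.8,3,0],[0.6,-17.7,-20.8,3,0],[0.6,-17.7,-20.8,3,0],[0.6,-17.7,-20.8,3,0]]]' 40
python3 -m pendant '[[[0.6,-17.7,-20.8,3,0],[0.6,-17.7,-20.8,3,0],[0.6,-17.7,-20.8,3,0],[0.6,-17.7,-20.8,3,0],[0.6,-17.7,-20.8,3,0],[0.6,-17.7,-20.8,3,0],[0.6,-17.7,-20.8,3,0],[0.6,-17.7,-20.8,3,0]]]'
python3 -m pendant '[[[0.6,0,0,5,-0.105],[0.6,0,0,5,-0.105],[0.6,0,0,5,-0.105],[0.6,0,0,5,-0.105],[0.6,0,0,0,0]]]'
python3 - <<'E'
from rig import bot,viewer
from h import *
s=bot.read_state();d=viewer.get_image("wrist");cv2.imwrite("pics/w1.png",d["color"][:,:,::-1])
print({k:np.round(s[k],4).tolist() for k in("eef_pos","tool_rot","joint_positions")})
w=wrist(s,d)
print(proj(d,(.4811,.2137,.018),**w),proj(d,(.3715,.2045,.036),**w))
E
```

```text
clock: 0.92
eef_pos: [0.2938, 0.4083, 0.2073]
tool_rot: [[-0.944, 0.33, 0.0], [0.33, 0.944, 0.0], [-0.0, 0.0, -1.0]]
contact_force: [0.5, -0.5, 1.0]
width: 0.599
clock: 1.58
eef_pos: [0.3725, 0.2046, 0.1834]
tool_rot: [[-0.944, 0.33, 0.0], [0.33, 0.944, 0.0], [-0.0, 0.0, -1.0]]
contact_force: [0.8, -0.6, 0.4]
width: 0.602
clock: 2.0
eef_pos: [0.3717, 0.2053, 0.1627]
tool_rot: [[-0.996, -0.084, -0.002], [-0.084, 0.996, -0.001], [0.002, -0.0, -1.0]]
contact_force: [-0.3, -0.7, -0.1]
width: 0.601
{'eef_pos': [0.3717, 0.2053, 0.1627], 'tool_rot': [[-0.9964, -0.0844, -0.0015], [-0.0844, 0.9964, -0.0006], [0.0016, -0.0005, -1.0]], 'joint_positions': [-0.4869, 0.3781, -0.0925, 2.1231, 0.0563, 0.6442, 1.0374]}
[np.float64(321.35833346512993), np.float64(362.87703786389864)] [np.float64(321.31832273776575), np.float64(228.61445207178133)]
```

View pics/w1.png

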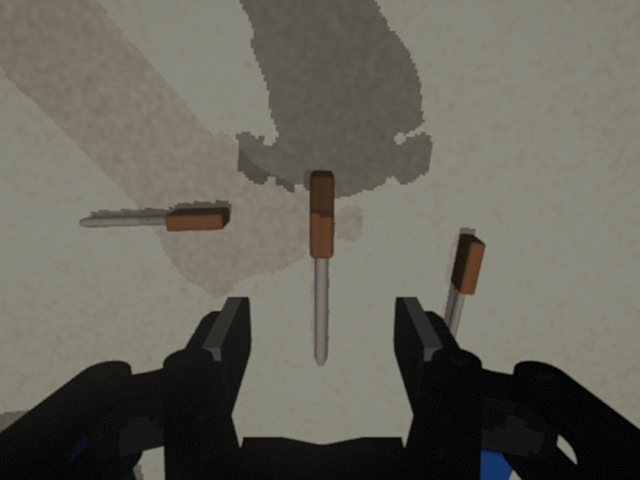

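Wrist view: the handle runs from (321,171) to (321,257) and the rod tip is at (321,363). That matches the prediction, so it is centred between the fingers. Descending to grip.

```bash
python3 -m pendant '[[[0.6,0,0,25,0],[0.6,0,0,25,0],[0.6,0,0,25,0],[0.6,0,0,25,0],[0.6,0,0,25,0],[0.6,0,0,20,0],[0.6,0,0,9,0],[0.6,0,0,5,0]]]'
python3 -m pendant '[[[0,0,0,0,0],[0,0,0,0,0],[0,0,0,0,0],[0,0,0,0,0],[0,0,0,0,0],[0,0,0,0,0],[0,0,0,0,0],[0,0,0,0,0]]]' 60
```

```text
clock: 2.72
eef_pos: [0.372, 0.2058, 0.0034]
tool_rot: [[-0.997, -0.082, -0.001], [-0.082, 0.997, -0.001], [0.001, -0.001, -1.0]]
contact_force: [0.3, 0.1, 0.7]
width: 0.601
clock: 3.38
eef_pos: [0.3728, 0.2061, 0.0054]
tool_rot: [[-0.997, -0.083, 0.002], [-0.083, 0.997, 0.001], [-0.002, 0.001, -1.0]]
contact_force: [0.4, -0.1, 6.7]
width: 0.177
```

```bash
python3 -m pendant '[[[0,0,0,-10,0],[0,0,0,-15,0],[0,0,0,-20,0],[0,0,0,-18,0],[0,0,0,0,0]]]'
python3 -m pendant '[[[0,-4.3,-25.2,0,0],[0,-4.3,-25.2,0,0],[0,-4.3,-25.2,0,0],[0,-4.3,-25.2,0,0],[0,-4.3,-25.2,0,0],[0,-4.3,-25.2,0,0],[0,-4.3,-25.2,0,0],[0,-4.3,-25.2,0,0]]]'
python3 -m pendant '[[[0,-4.3,-25.2,0,0],[0,-4.3,-25.2,0,0],[0,-4.3,-25.2,0,0],[0,-4.3,-25.2,0,0],[0,0,0,0,-0.062],[0,0,0,0,-0.061],[0,0,0,0,0],[0,0,0,0,0]]]'
python3 - <<'E'
from rig import bot,viewer
from h import *
s=bot.read_state();d=viewer.get_image("wrist");e=viewer.get_image("side");t=viewer.get_image("top")
print({k:np.round(s[k],4).tolist() for k in("eef_pos","tool_rot","contact_force","torque","joint_positions")})
w=wrist(s,d)
a=d["color"][:,:,::-1];b=cv2.resize(e["color"][140:280,200:440,::-1],None,fx=2.5,fy=2.5,interpolation=3)
c=cv2.resize(t["color"][170:330,240:420,::-1],None,fx=2.5,fy=2.5,interpolation=3)
H=max(x.shape[0] for x in (b,c))
bc=np.hstack([cv2.copyMakeBorder(x,0,H-x.shape[0],0,0,0) for x in(b,c)])
cv2.imwrite("pics/w2.png",a);cv2.imwrite("pics/bc2.png",cv2.resize(bc,None,fx=.75,fy=.75));print(bc.shape)
E
```

```text
clock: 3.8
eef_pos: [0.3736, 0.2066, 0.07]
tool_rot: [[-0.997, -0.083, 0.005], [-0.083, 0.997, 0.003], [-0.005, 0.003, -1.0]]
contact_force: [0.6, 0.7, -1.1]
width: 0.178
clock: 4.47
eef_pos: [0.4229, 0.0064, 0.0668]
tool_rot: [[-0.997, -0.083, -0.001], [-0.083, 0.997, 0.0], [0.001, 0.0, -1.0]]
contact_force: [0.2, 0.5, -1.8]
width: 0.18
clock: 5.13
eef_pos: [0.4481, -0.0912, 0.0668]
tool_rot: [[-0.979, -0.203, -0.001], [-0.203, 0.979, 0.001], [0.001, 0.001, -1.0]]
contact_force: [-0.9, 0.5, -1.2]
width: 0.179
{'eef_pos': [0.4481, -0.0912, 0.0668], 'tool_rot': [[-0.9791, -0.2031, -0.0011], [-0.2031, 0.9791, 0.0005], [0.001, 0.0007, -1.0]], 'contact_force': [-0.9136, 0.4503, -1.2081], 'torque': [-0.0133, 0.0326, -0.0463], 'joint_positions': [0.2938, 0.5968, -0.2043, 2.1294, 0.2698, 0.4403, 1.6541]}
(400, 1050, 3)
```

View pics/w2.png

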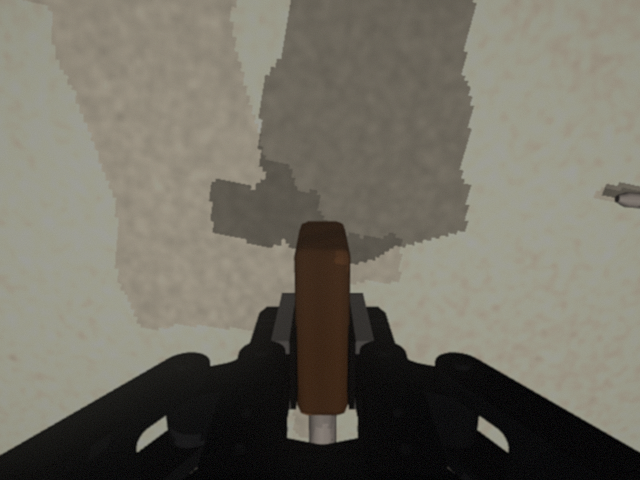

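View pics/bc2.png

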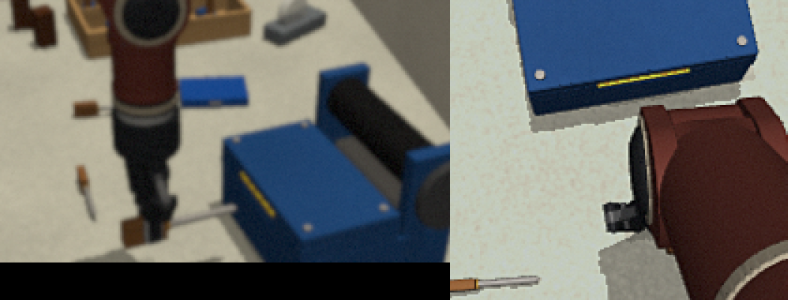

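```bash
python3 - <<'E'
from rig import bot,viewer
from h import *
s=bot.read_state();e=viewer.get_image("side")
R=s["tool_rot"];p=s["eef_pos"];u=-R[:,0]
for z in(.0126,.0046):
  for L in(.02,.109): print(z,L,np.round(proj(e,p+u*L+[0,0,z]),1),(np.round(p+u*L+[0,0,z],4)))
a=e["color"][235:285,260:350,::-1];cv2.imwrite("pics/s3.png",cv2.resize(a,None,fx=8,fy=8,interpolation=cv2.INTER_CUBIC))
E
```

```text
0.0126 0.02 [289.  259.1] [ 0.468  -0.0867  0.0797]
0.0126 0.109 [325.6 250.2] [ 0.5551 -0.0685  0.0797]
0.0046 0.02 [289.1 261.9] [ 0.468  -0.0867  0.0717]
0.0046 0.109 [325.6 252.9] [ 0.5551 -0.0685  0.0717]
```

View pics/s3.png

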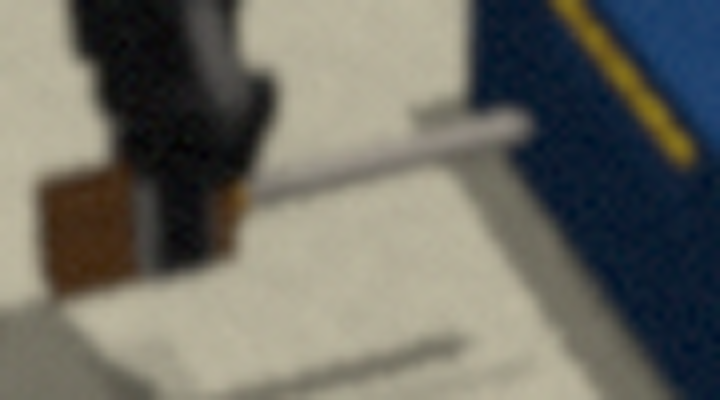

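```bash
python3 -m pendant '[[[0,-10,0,0,0],[0,-10,0,0,0],[0,-10,0,0,0],[0,-8,0,0,0],[0,-8,0,0,0],[0,-6,0,0,0],[0,0,0,0,0],[0,0,0,0,0]]]'
python3 -m pendant '[[[0,0,0,1,0],[0,0,0,1,0],[0,0,0,1,0],[0,0,0,1,0],[0,0,0,0,0]]]'
python3 -m pendant '[[[0,0,0,1,0],[0,0,0,1,0],[0,0,0,0,0]]]'
```

```text
clock: 6.0
eef_pos: [0.4996, -0.0805, 0.0671]
tool_rot: [[-0.979, -0.205, -0.001], [-0.205, 0.979, -0.0], [0.001, 0.0, -1.0]]
contact_force: [0.5, 0.2, -1.4]
width: 0.179
clock: 6.42
eef_pos: [0.4992, -0.0807, 0.0631]
tool_rot: [[-0.979, -0.205, -0.001], [-0.205, 0.979, -0.0], [0.001, 0.0, -1.0]]
contact_force: [-0.5, 0.3, -1.6]
width: 0.181
clock: 6.67
eef_pos: [0.4994, -0.0806, 0.0611]
tool_rot: [[-0.979, -0.205, -0.0], [-0.205, 0.979, 0.0], [0.0, 0.0, -1.0]]
contact_force: [0.9, -0.3, -1.2]
width: 0.177
```

```bash
python3 -m pendant '[[[0,0,0,1,0],[0,0,0,0,0],[0,0,0,0,0]]]'
python3 -m pendant '[[[0,0,0,1,0],[0,0,0,0,0],[0,0,0,0,0]]]'
```

```text
clock: 6.92
eef_pos: [0.4996, -0.0806, 0.0605]
tool_rot: [[-0.979, -0.205, 0.0], [-0.205, 0.979, -0.0], [-0.0, -0.0, -1.0]]
contact_force: [0.2, 0.5, 0.1]
width: 0.179
clock: 7.17
eef_pos: [0.4996, -0.0807, 0.0598]
tool_rot: [[-0.979, -0.205, 0.001], [-0.205, 0.979, -0.0], [-0.0, -0.0, -1.0]]
contact_force: [-2.3, -0.5, 3.6]
width: 0.178
```

```bash
python3 -m pendant '[[[0,0,0,-3.2,0],[0,-4,0,0,0],[0,-4,0,0,0],[0,-2,0,0,0],[0,0,0,0,0]]]'
python3 -m pendant '[[[0,-2,0,0,0],[0,-1,0,0,0],[0,0,0,0,0],[0,0,0,0,0]]]'
python3 -m pendant '[[[0,-1,0,0,0],[0,-1,0,0,0],[0,0,0,0,0],[0,0,0,0,0]]]'
```

```text
clock: 7.58
eef_pos: [0.5102, -0.0783, 0.0623]
tool_rot: [[-0.979, -0.205, 0.001], [-0.205, 0.979, 0.0], [-0.001, 0.0, -1.0]]
contact_force: [0.3, -0.2, -1.6]
width: 0.184
clock: 7.92
eef_pos: [0.5122, -0.078, 0.0624]
tool_rot: [[-0.979, -0.205, -0.0], [-0.205, 0.979, -0.0], [0.0, 0.0, -1.0]]
contact_force: [-0.1, -1.0, -0.9]
width: 0.18
clock: 8.25
eef_pos: [0.5143, -0.0776, 0.0625]
tool_rot: [[-0.979, -0.205, 0.0], [-0.205, 0.979, -0.0], [-0.0, -0.0, -1.0]]
contact_force: [-0.4, -1.0, -1.3]
width: 0.172
```

```bash
python3 -m pendant '[[[0,-1,0,0,0],[0,0,0,0,0],[0,0,0,0,0]]]'
python3 -m pendant '[[[0,-1,0,0,0],[0,0,0,0,0],[0,0,0,0,0]]]'
python3 -m pendant '[[[0,-1,0,0,0],[0,0,0,0,0],[0,0,0,0,0]]]'
```

```text
clock: 8.5
eef_pos: [0.5153, -0.0774, 0.0625]
tool_rot: [[-0.979, -0.205, 0.0], [-0.205, 0.979, -0.0], [-0.0, -0.0, -1.0]]
contact_force: [0.1, 0.1, -1.7]
width: 0.178
clock: 8.75
eef_pos: [0.5162, -0.0771, 0.0625]
tool_rot: [[-0.979, -0.205, -0.0], [-0.205, 0.979, -0.0], [0.0, -0.0, -1.0]]
contact_force: [-0.0, 0.7, -2.9]
width: 0.176
clock: 9.0
eef_pos: [0.5163, -0.0771, 0.0623]
tool_rot: [[-0.979, -0.205, -0.002], [-0.205, 0.979, -0.0], [0.002, 0.0, -1.0]]
contact_force: [-2.4, 0.0, -0.3]
width: 0.179
```

```bash
cat > r.py <<'E'
from rig import bot
from h import *
s=bot.read_state();u=np.array([.979,.2045,0]);v=np.array([-.2045,.979,0])
p=s["eef_pos"]-np.array([.5163,-.0771,0]);f=s["contact_force"]
print("DEPTH %.1f LAT %.1f z %.1f Fx %.1f Fy %.1f Fz %.1f t %.2f"%(p@u*1e3,p@v*1e3,p[2]*1e3,f@u,f@v,f[2],s["clock"]), np.round(s["torque"],2))
E
python3 -m pendant '[[[0,-1,0,0,0],[0,0,1.5,0,0],[0,0,1.5,0,0],[0,0,1.5,0,0],[0,0,0,0,0]]]'>/dev/null; python3 r.py
python3 -m pendant '[[[0,0,1.5,0,0],[0,0,1.5,0,0],[0,0,1.5,0,0],[0,0,0,0,0]]]'>/dev/null; python3 r.py
python3 -m pendant '[[[0,0,1.5,0,0],[0,0,1.5,0,0],[0,0,1.5,0,0],[0,0,0,0,0]]]'>/dev/null; python3 r.py
```

```text
DEPTH 0.0 LAT 3.7 z 62.1 Fx -5.4 Fy -1.3 Fz -1.0 t 9.42 [-0.58  0.92 -0.24]
DEPTH 0.0 LAT 8.2 z 62.0 Fx -3.7 Fy -2.0 Fz -1.2 t 9.75 [-0.66  0.92 -0.28]
DEPTH 0.0 LAT 12.8 z 62.0 Fx -4.5 Fy -1.5 Fz -1.2 t 10.08 [-0.63  0.9  -0.2 ]
```

```bash
python3 -m pendant '[[[0,0,1.5,0,0],[0,0,1.5,0,0],[0,0,1.5,0,0],[0,0,0,0,0]]]'>/dev/null; python3 r.py
python3 -m pendant '[[[0,0,1.5,0,0],[0,0,1.5,0,0],[0,0,1.5,0,0],[0,0,0,0,0]]]'>/dev/null; python3 r.py
```

```text
DEPTH -0.0 LAT 17.2 z 62.0 Fx -4.3 Fy -2.5 Fz -2.1 t 10.42 [-0.7   0.9  -0.23]
DEPTH -0.0 LAT 21.8 z 62.0 Fx -4.9 Fy -2.4 Fz -0.6 t 10.75 [-0.63  0.88 -0.27]
```

```bash
python3 -m pendant '[[[0,0,1.5,0,0],[0,0,1.5,0,0],[0,0,1.5,0,0],[0,0,0,0,0]]]'>/dev/null; python3 r.py
python3 -m pendant '[[[0,0,1.5,0,0],[0,0,1.5,0,0],[0,0,1.5,0,0],[0,0,0,0,0]]]'>/dev/null; python3 r.py
python3 -m pendant '[[[0,0,1.5,0,0],[0,0,1.5,0,0],[0,0,0,0,0],[0,0,0,0,0]]]'>/dev/null; python3 r.py
```

```text
DEPTH -0.0 LAT 26.2 z 62.0 Fx -4.9 Fy -1.5 Fz -0.3 t 11.08 [-0.69  0.86 -0.25]
DEPTH -0.1 LAT 30.9 z 62.0 Fx -5.1 Fy -2.5 Fz -0.2 t 11.42 [-0.64  0.89 -0.24]
DEPTH -0.1 LAT 33.7 z 62.0 Fx -4.8 Fy -2.2 Fz -1.8 t 11.75 [-0.65  0.89 -0.21]
```

No slot on the + side. Backing off and sweeping the − side.

```bash
python3 -m pendant '[[[0,4,0,0,0],[0,0,-8,0,0],[0,0,-8,0,0],[0,0,-8,0,0],[0,0,-6,0,0],[0,2,0,0,0],[0,-6,0,0,0],[0,0,0,0,0]]]'>/dev/null; python3 r.py
python3 -m pendant '[[[0,0,-1.5,0,0],[0,0,-1.5,0,0],[0,0,-1.5,0,0],[0,0,0,0,0]]]'>/dev/null; python3 r.py
python3 -m pendant '[[[0,0,-1.5,0,0],[0,0,-1.5,0,0],[0,0,-1.5,0,0],[0,0,0,0,0]]]'>/dev/null; python3 r.py
```

```text
DEPTH -0.0 LAT 4.7 z 61.9 Fx -4.2 Fy -0.9 Fz -3.4 t 12.42 [-0.44  0.69 -0.19]
DEPTH 0.0 LAT 1.2 z 61.9 Fx -5.2 Fy 2.4 Fz -2.3 t 12.75 [0.2  1.11 0.21]
DEPTH 0.7 LAT -3.6 z 62.1 Fx -5.0 Fy 2.4 Fz -1.6 t 13.08 [0.11 0.91 0.16]
```

```bash
python3 -m pendant '[[[0,0,-1,0,0],[0,0,-1,0,0],[0,0,0,0,0]]]'>/dev/null; python3 r.py
python3 -m pendant '[[[0,0,-1,0,0],[0,0,-1,0,0],[0,0,0,0,0]]]'>/dev/null; python3 r.py
```

```text
DEPTH 4.1 LAT -7.4 z 63.2 Fx -0.8 Fy 0.2 Fz -1.0 t 13.33 [ 0.01 -0.06 -0.01]
DEPTH 2.4 LAT -9.1 z 62.7 Fx -0.0 Fy 0.1 Fz -1.3 t 13.58 [ 0.04 -0.01 -0.02]
```

The rod dropped in at LAT ≈ -9. Pushing home.

```bash
python3 -m pendant '[[[0,-2,0.5,0,0],[0,-2,0,0,0],[0,-2,0,0,0],[0,0,0,0,0]]]'>/dev/null; python3 r.py
python3 -m pendant '[[[0,-2,0,0,0],[0,-2,0,0,0],[0,-2,0,0,0],[0,0,0,0,0]]]'>/dev/null; python3 r.py
```

```text
DEPTH 8.7 LAT -7.9 z 62.6 Fx 0.1 Fy 0.1 Fz -0.1 t 13.92 [0.03 0.01 0.01]
DEPTH 14.6 LAT -8.0 z 62.6 Fx 0.3 Fy 0.5 Fz -1.6 t 14.25 [ 0.01 -0.01 -0.01]
```

```bash
python3 -m pendant '[[[0,-2.5,0,0,0],[0,-2.5,0,0,0],[0,-2.5,0,0,0],[0,-2.5,0,0,0],[0,0,0,0,0]]]'>/dev/null; python3 r.py
python3 -m pendant '[[[0,-2,0,0,0],[0,-1.5,0,0,0],[0,-1.5,0,0,0],[0,0,0,0,0],[0,0,0,0,0]]]'>/dev/null; python3 r.py
```

```text
DEPTH 24.8 LAT -7.9 z 62.6 Fx 0.3 Fy -0.1 Fz -0.9 t 14.67 [ 0.03 -0.    0.04]
DEPTH 28.9 LAT -8.0 z 62.5 Fx -0.5 Fy -0.8 Fz -1.7 t 15.08 [0.01 0.01 0.06]
```

```bash
python3 -m pendant '[[[0,-1,0,0,0],[0,-1,0,0,0],[0,-1,0,0,0],[0,0,0,0,0],[0,0,0,0,0]]]'>/dev/null; python3 r.py
python3 -m pendant '[[[0,-1,0,0,0],[0,-1,0,0,0],[0,-1,0,0,0],[0,0,0,0,0],[0,0,0,0,0]]]'>/dev/null; python3 r.py
```

```text
DEPTH 30.0 LAT -8.1 z 62.0 Fx -4.1 Fy -0.5 Fz -0.8 t 15.50 [-0.21  0.87 -0.01]
DEPTH 30.1 LAT -8.1 z 61.8 Fx -10.4 Fy 0.3 Fz 3.2 t 15.92 [-0.28  1.57  0.04]
```

```bash
python3 -m pendant '[[[0,2,0,0,0],[0,1.2,0,0,0],[0,0,0,0,0],[0,0,0,0,0]]]'>/dev/null; python3 r.py
python3 -m pendant '[[[0.2,0,0,0,0],[0.25,0,0,0,0],[0.3,0,0,0,0],[0.4,0,0,0,0],[0.5,0,0,0,0],[0.6,0,0,0,0],[0.6,0,0,0,0],[0.6,0,0,0,0]]]'; python3 r.py
```

```text
DEPTH 30.1 LAT -8.0 z 62.0 Fx -6.3 Fy -1.5 Fz -1.5 t 16.25 [-0.25  1.13 -0.01]
clock: 16.92
eef_pos: [0.5491, -0.0784, 0.0626]
tool_rot: [[-0.979, -0.205, 0.0], [-0.205, 0.979, -0.0], [-0.0, -0.0, -1.0]]
contact_force: [0.7, -0.3, -0.5]
width: 0.601
DEPTH 31.9 LAT -8.0 z 62.6 Fx 0.6 Fy -0.5 Fz -0.5 t 16.92 [-0.04 -0.03 -0.01]
```

```bash
python3 -m pendant '[[[0.6,0,0,-5,0],[0.6,0,0,-10,0],[0.6,0,0,-20,0],[0.6,0,0,-25,0],[0.6,0,0,-25,0],[0.6,0,0,-25,0],[0.6,0,0,-25,0],[0.6,0,0,0,0]]]'
python3 -m pendant '[[[0.6,25,0,-10,0],[0.6,25,0,-10,0],[0.6,25,0,-10,0],[0.6,0,0,0,0],[0.6,0,0,0,0]]]'
python3 - <<'E'
from rig import bot,viewer
from h import *
s=bot.read_state();d=viewer.get_image("wrist");e=viewer.get_image("side");t=viewer.get_image("top")
w=wrist(s,d);u=np.array([.979,.2045,0]);v=np.array([-.2045,.979,0])
g=np.array([.5163,-.0771,.075])+u*.030-v*.0081
print("exp handle back top",proj(e,g-u*.035+[0,0,.018]),"front",proj(e,g+u*.02+[0,0,.018]))
print("wrist exp back/front top",proj(d,g-u*.035+[0,0,.018],**w),proj(d,g+u*.02+[0,0,.018],**w))
b=cv2.resize(e["color"][190:310,230:390,::-1],(640,480),interpolation=2)
cv2.imwrite("pics/end.png",np.hstack([cv2.resize(d["color"][:,:,::-1],(400,300)),cv2.resize(b,(400,300))]))
cv2.imwrite("pics/top1.png",t["color"][:,:,::-1])
z=cv2.imread("pics/top0.png").astype(int);df=(np.abs(z-t["color"][:,:,::-1]).max(2)>60)
for n,(x0,y0,x1,y1) in dict(pad=(115,172,172,240),stamp=(470,270,512,325),jar=(482,185,530,228)).items():print(n,df[y0:y1,x0:x1].sum())
E
```

```text
clock: 17.58
eef_pos: [0.5524, -0.0784, 0.2038]
tool_rot: [[-0.979, -0.205, 0.012], [-0.205, 0.979, -0.001], [-0.011, -0.004, -1.0]]
contact_force: [0.5, -0.6, 0.4]
width: 0.597
clock: 18.0
eef_pos: [0.475, -0.0943, 0.2286]
tool_rot: [[-0.979, -0.204, 0.002], [-0.204, 0.979, -0.001], [-0.001, -0.001, -1.0]]
contact_force: [0.7, 0.6, -1.0]
width: 0.599
exp handle back top [np.float64(308.89952962522585), np.float64(252.0311801858112)] front [np.float64(331.43346482952825), np.float64(246.5435136016008)]
wrist exp back/front top [np.float64(323.1402200711785), np.float64(279.6898161194142)] [np.float64(323.17073020341627), np.float64(350.1680356924659)]
pad 0
stamp 574
jar 0
```

View pics/end.png

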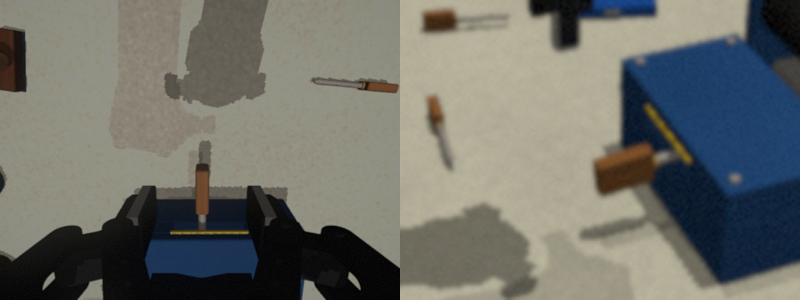

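The pin is held in the slot. The stamp difference in the top view is probably the arm covering it, so I'm checking that and the pin's depth in a crop.

```bash
python3 - <<'E'
from rig import bot,viewer
from h import *
s=bot.read_state();d=viewer.get_image("wrist");e=viewer.get_image("side");w=wrist(s,d)
z=cv2.imread("pics/side0.png").astype(int);df=(np.abs(z-e["color"][:,:,::-1]).max(2)>40)
for n,(x0,y0,x1,y1) in dict(stamp=(270,345,325,395),jar=(378,348,418,400),pad=(290,176,335,200)).items():print(n,df[y0:y1,x0:x1].sum())
u=np.array([.979,.2045,0]);v=np.array([-.2045,.979,0]);g=np.array([.5163,-.0771,.075])+u*.030-v*.0081
im=d["color"][:,:,::-1].copy()
for a in(-.035,.02):
  for h in(.018,-.018):print(a,h,np.round(proj(d,g+u*a+[0,0,h],**w)))
print("mouth",np.round(proj(d,g+u*.04,**w)))
A=cv2.resize(im[240:400,270:380],None,fx=3.5,fy=3.5,interpolation=2)
B=cv2.resize(e["color"][235:275,295:355,::-1],None,fx=7,fy=7,interpolation=2);B=cv2.copyMakeBorder(B,0,A.shape[0]-B.shape[0],0,0,0)
cv2.imwrite("pics/end2.png",np.hstack([A,B[:,:410]]))
E
```

```text
stamp 0
jar 0
pad 404
-0.035 0.018 [322. 278.]
-0.035 -0.018 [322. 261.]
0.02 0.018 [322. 349.]
0.02 -0.018 [322. 326.]
mouth [322. 360.]
```

View pics/end2.png

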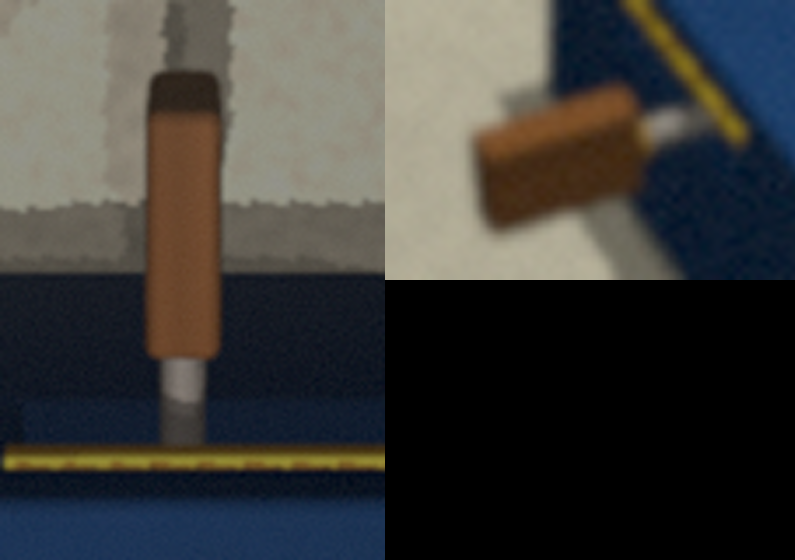

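The stamp and jar are unchanged (side view), and so is the ink pad (top view; the arm only covers it in the side view). The handle sits within a few mm of home. A gentle push on its back end with closed fingers will confirm it is fully seated.

```bash
python3 -m pendant '[[[0,0,0,-0,0],[0,0,0,25,0],[0,0,0,25,0],[0,0,0,25,0],[0,0,0,25,0],[0,0,0,25,0],[0,0,0,25,0],[0,0,0,15,0]]]'>/dev/null; python3 r.py
python3 -m pendant '[[[0,-8,0,0,0],[0,-7,0,0,0],[0,-2,0,0,0],[0,-2,0,0,0],[0,0,0,0,0]]]'>/dev/null; python3 r.py
python3 -m pendant '[[[0,-2,0,0,0],[0,-2,0,0,0],[0,0,0,0,0]]]'>/dev/null; python3 r.py
```

```text
DEPTH -44.0 LAT -7.5 z 59.9 Fx -0.4 Fy 0.1 Fz 0.2 t 18.92 [-0.06  0.04 -0.01]
DEPTH -22.7 LAT -8.2 z 63.7 Fx -0.2 Fy 0.3 Fz -0.1 t 19.33 [0.02 0.   0.  ]
DEPTH -19.7 LAT -8.2 z 63.0 Fx -0.3 Fy 1.0 Fz 0.4 t 19.58 [ 0.    0.02 -0.03]
```

```bash
python3 -m pendant '[[[0,-1,0,0,0],[0,-1,0,0,0],[0,0,0,0,0]]]'>/dev/null; python3 r.py
python3 -m pendant '[[[0,-1,0,0,0],[0,-1,0,0,0],[0,0,0,0,0]]]'>/dev/null; python3 r.py
python3 -m pendant '[[[0,-1,0,0,0],[0,-1,0,0,0],[0,0,0,0,0]]]'>/dev/null; python3 r.py
```

```text
DEPTH -18.1 LAT -8.1 z 62.6 Fx 0.3 Fy -0.0 Fz 1.1 t 19.83 [ 0.   -0.02 -0.04]
DEPTH -17.5 LAT -8.0 z 62.2 Fx -2.9 Fy 0.2 Fz 0.2 t 20.08 [-0.12  0.41  0.02]
DEPTH -17.0 LAT -8.0 z 62.0 Fx -6.0 Fy -0.6 Fz 2.0 t 20.33 [-0.24  1.04  0.01]
```

```bash
python3 -m pendant '[[[0,-1,0,0,0],[0,-1,0,0,0],[0,0,0,0,0]]]'>/dev/null; python3 r.py
python3 -m pendant '[[[0,-1.5,0,0,0],[0,-1.5,0,0,0],[0,0,0,0,0]]]'>/dev/null; python3 r.py
```

```text
DEPTH -17.1 LAT -8.0 z 61.7 Fx -8.3 Fy 0.1 Fz 4.1 t 20.58 [-0.35  1.54  0.03]
DEPTH -17.2 LAT -8.1 z 61.3 Fx -11.4 Fy -0.2 Fz 6.1 t 20.83 [-0.56  2.32  0.05]
```

The pin doesn't move under 11 N, so it is fully home. Retreating.

```bash
python3 -m pendant '[[[0,4,0,0,0],[0,6,0,0,0],[0,15,0,0,0],[0,15,0,-10,0],[0,5,0,-20,0],[0,0,0,-30,0],[0,0,0,-30,0],[0,0,0,-30,0]]]'>/dev/null
python3 -m pendant '[[[0,0,0,-30,0],[0,0,0,-30,0],[0,20,0,0,0],[0,0,0,0,0],[0,0,0,0,0]]]'; python3 - <<'E'
from rig import bot,viewer
from h import *
t=viewer.get_image("side");im=t["color"][:,:,::-1]
hsv=cv2.cvtColor(im[235:275,295:355].copy(),cv2.COLOR_BGR2HSV);m=(hsv[...,0]<20)&(hsv[...,1]>110)
p=np.argwhere(m)[:,::-1]+[295,235];print("handle px",p.min(0),p.max(0))
z=cv2.imread("pics/side0.png").astype(int);df=(np.abs(z-im).max(2)>40)
for n,(x0,y0,x1,y1) in dict(stamp=(270,345,325,395),jar=(378,348,418,400)).items():print(n,df[y0:y1,x0:x1].sum())
q=viewer.get_image("top")["color"][:,:,::-1];print("pad",(np.abs(cv2.imread("pics/top0.png").astype(int)-q).max(2)>60)[172:240,115:172].sum())
cv2.imwrite("pics/fin.png",np.vstack([cv2.resize(im[190:310,230:390],(560,420),interpolation=2)]))
E
```

```text
clock: 21.92
eef_pos: [0.4456, -0.1003, 0.2429]
tool_rot: [[-0.979, -0.204, 0.002], [-0.204, 0.979, -0.001], [-0.002, -0.001, -1.0]]
contact_force: [0.7, 0.0, -0.4]
width: 0.0
handle px [309 240] [340 266]
stamp 0
jar 0
pad 0
```

View pics/fin.png

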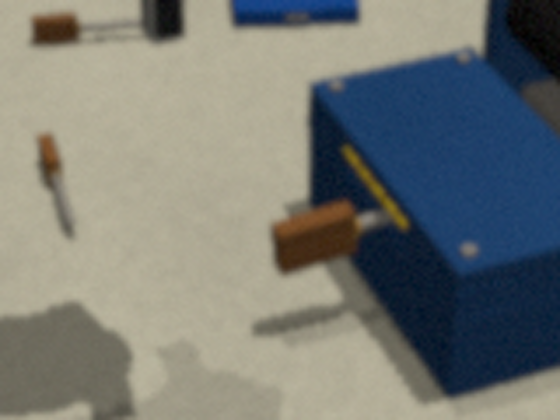

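The pin sits in the slot, the handle droops slightly, and the robot is clear of everything.

```bash
python3 -c "
from rig import bot
print(bot.finish_job())"
```

```text
the job is handed in; nothing more can be done
None
```

The largest lock pin (about 145 mm) is fully home in the press's lock slot and released. I handed the job in at about 22 s of the 61 s allowed.

- **Finding the slot:** I entered the throat level and felt its floor to set the height. Sweeping the face, I found nothing to the left, and the rod dropped in about 8 mm to the right of centre.
- **Pushing home:** the pin stopped at 30.1 mm past the face, matching the 30 mm slot. After letting go, I pushed the handle's back end with the closed fingers, and it held still at about 11 N.
- **Last checks:** the last picture shows the pin in the slot, drooping slightly, with the gripper clear. The ink pad, stamp and jar showed no change, each checked in a view the arm did not block.
- **One disagreement:** before that push, the wrist view put the handle's top edges about 7 px (about 5 mm) farther out than predicted. Droop accounts for part of this, and the push moved the handle no more than about 0.5 mm.

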